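Snap the battery cover off a bench instrument

ROBOT

A 6-joint arm with a two-finger parallel gripper is mounted at the origin on the work surface. World frame = base frame: x ahead of the robot, y to its left, z up, the work surface at z = 0. Lengths are in m, angles in rad, forces in N, time in s.
With the tool pointing down it reaches from about 0.25 to 0.725 m from the base axis. Payload 4 kg.
Tool frame: the origin (TCP) lies midway between the tips of the shut fingers; the grasp point (between the pads) lies 19 mm behind it; z points along the fingers, y is the line along which they close (so a half turn about z gives the same grasp; the last joint's range is limited). The gripper opens to 85 mm and grips with 20 to 120 N. Pads are 22 mm wide; open, the fingers measure 114 mm over their backs; the gripper's body (76 mm by 85 mm) begins 54 mm behind the grasp point. The pads swing forward as they close: fully open they stand 13 mm farther back than shut.
Start: joints at [1.319, 0.241, 0.005, 1.335, 0, 1.571], TCP at [0.125, 0.484, 0.231] pointing down, gripper open.
Joint ranges: [-2.72, 2.72], [-1.05, 1.87], [-1.09, 1.28], [-1.99, 2.15], [-1.42, 1.44], [-3.14, 3.14]. Speed limits (rad/s): [2.79, 2.79, 3.14, 3.14, 3.14, 3.14].

INTERFACE

Orientations are given as a unit quaternion [x, y, z, w].
In Python, from workcell import bot gives the robot as it stands.
- The arm moves only by the tool move_arm, never from a script. Its argument "motion" is a list of rows, each an object of numbers: "x", "y", "z": the shift along the tool's x, y, z in cm; "yaw": the turn about the tool's z in degrees. A call has 1 to 20 rows; each row is the pose to reach, as a shift and turn from the pose commanded when the call began, along the tool's axes at that moment; what a row does not reach only later rows make up. A row lasts 1/8 s, in which the tool goes at most 62.5 mm and 10.7 degrees, less where a joint would pass 70% of its speed; a pose out of reach is approached as far as the arm can. A call with a gripper value outside its range is refused whole. "gripper" is the opening, from -1 (shut) to 1 (fully open), set as the call begins (left out, the last holds). The fingers move at their own pace and stop on an object; the grip force is fixed at half the most. Time passes only in rows, so rows that repeat a pose let the fingers close. It gives the time, the measured TCP pose, the force, the opening and the grip force at its end, in the units of the state.
- bot.get_obs(): the state, without advancing time (a new reading comes with each control period).
- bot.camera(name): name is "scene" or "top"; returns the picture (400x640x3 uint8, blue, green, red); there is no depth.
- bot.camera_model(name): a dict with "K" (3x3 intrinsics, pixels), "world_from_camera" (4x4, takes a point from camera to world coordinates). Camera axes: x right, y down, z forward; pixel columns grow to the right and rows downward; lengths in m; the calibration is good to about 2 mm. A picture is of the moment at which its call begins. camera_model takes no time and is no camera call.
- bot.job_done(): hands the job in; it is judged then, once.
Trained networks look in the newest picture that a camera, given by its name, has taken for a name from the list of things; names that differ only in an ending like _2 or _b are one class to them, and where a whole thing is asked for, a point or a joint stands for the part that bears it (a point fixed in the world has none). Each returns a list of dicts, best first, with "score" (0 to 1); they miss things now and then, are a little off and sometimes report something else, mostly with a low value. They report only what shows in the picture. A call takes as long as a camera call.
- bot.cut_out(camera, name): "mask" (400x640 bool, what is visible of it) and "centre" ([row, column] in pixels, amid what is visible of it).
The state is a dict: "clock": time; "joint_pos": joint angles; "joint_vel": joint speeds; "tau": joint torques, N m; "eef_pos": TCP position; "tool_rot": TCP orientation; "ft_force": force on the tool from outside, world axes, zero at the start; "ft_torque": the same for the moment, N m; "grip_width": finger opening in m; "grasp_force": force on a finger pad.
Only numpy, scipy, OpenCV 4.12 (cv2) and the standard library are available. Lean on these libraries where they do the work, as an engineer would, in place of code of your own. Each camera call takes 0.05 s, during which the arm holds its last target. There are 200 camera calls.

TASK

Open the battery bay of the bench instrument: gently press its snap tab inward until the cover springs up at that end, draw the cover's tongues out from under the lip without forcing them and lift it off. Set the cover down gently, rib upward and flat on the floor of the parts tray, let go of it, and leave the other things where they stand.

Things in the scene. Friction and masses are not known exactly. Their poses are not given: they have to be found in the camera images.
- unit: white bench instrument fixed on the bench, 187 (its x) x 130 (its y) x 64 mm tall; origin at the centre of its underside, z up, +x towards the end face (x = 92 mm) with the snap tab. Its battery bay lies from x = -26 to +86 mm, between side walls at y = +-39 mm (58 mm high) and an end wall 56 mm high. More than 20 N of the fingers on the unit or its tab breaks it
- tab_face (a point): point fixed on the unit (x 98, y 0, z 39 mm): where the outer face of the snap tab's grey push pad would be if it stood out least. On each unit the pad really stands out another 0 to 20 mm along the unit's +x: not measured, to be felt or seen. Pad 26 mm wide (y), 24 mm tall (27 to 51 mm above the bench), open air round it
- barb (a point): middle of the top of the tab's barb, as at rest (fixed on the unit, 61 mm above the bench); it hooks the cover's end bar. Pressing the pad straight inward (unit's -x) 4 to 5 mm from first touch frees the bar and the cover springs up; the tab springs back. Spring about 1.5 N at first plus 1.5 N per mm; hard stop at 6 mm, about 10 N
- lip (a point): middle of the edge of the unit's raised deck (display side, x -26.5 mm, deck top 64 mm high, lip underside 57.5 mm): a lip over the cover's two tongues. Even when sprung up the cover must be drawn 13 to 20 mm along the unit's +x, tab end kept raised, before it lifts away. Pulled straight up it jams: over 25 N between cover and unit breaks it
- cover: grey clip-in battery cover, plate 108 (its x) x 72 (its y) x 4 mm, 60 to 110 g; origin centre of the plate's underside, z up, axes along the unit's; at first 30 mm to +x and 52 mm above the unit's origin. At its -x end two 14 mm tongues (to x -68 mm) reach 11.5 mm under the lip; at its +x end a window (x 30 to 48 mm, 24 mm wide) and an end bar
- rib (a point): middle of the top of the cover's grip rib: a plain upright rib on the middle of the cover, 38 mm long (along y), 12 mm thick (along x), rising 22 mm above the plate's top (top 26 mm above the cover's underside); pinch it across its thickness from above, tipped as the cover is tipped
- cover_end (a point): middle of the lower edge of the cover's +x (tab) end, x 54 mm in the cover's frame; 52 mm above the bench when clipped in, about 70 mm when sprung up (a leaf spring holds it there, cover tipped about 0.17 rad, above the barb)
- tray: open aluminium parts tray fixed on the bench, 220 mm (its x) x 150 mm (its y), walls 26 mm high and 5 mm thick, floor 5 mm thick; origin at the centre of its underside, z up. A vial box stands at its -x end; the floor from x = -50 to +105 mm is free, so a cover laid with its x along the tray's has its origin best at about x = +34 mm
- vial_box: closed cardboard vial box, 36 x 70 x 32 mm, standing inside the tray at its end towards -x of the tray, reaching to x = -55 mm in the tray's frame; origin centre of its underside; a bystander
- jar: small capped amber jar, 48 mm across, 75 mm tall, on the bench; origin centre of its foot; a bystander
- beaker: glass beaker, 60 mm across, 70 mm tall, on the bench beyond the working area; origin centre of its foot; a bystander
- weight: brass knobbed balance weight, 36 mm across, 57 mm tall; origin centre of its foot; a bystander
- wash_bottle: white bottle, 64 mm across, 160 mm tall; origin centre of its foot; a bystander
- stir_block: low dark rubber block, 50 x 50 x 30 mm; origin centre of its underside; a bystander

How it is judged:
On the way, in this order (a step that is already met when the one before it is completed fails the run):
1. the snap tab is pressed and the cover springs up at that end (z of cover_end in the frame of unit above 0.0625 m and contact force between the fingers and unit above 0.5 N), for 0.05 s.
2. the cover is lifted clear off the unit (z of cover in the frame of unit above 0.085 m and contact force between cover and unit below 0.1 N), for 0.1 s.
At the end, for the whole second after the job is handed in: The cover lies at rest inside the tray, rib upward, flat on the floor (underside within 4 mm of the floor, tilt under 0.08 rad), released (x of cover in the frame of tray between -0.11 and 0.11 m and y of cover in the frame of tray between -0.075 and 0.075 m and z of cover in the frame of tray between 0.002 and 0.009 m and angle between cover's own z axis and vertical below 0.08 rad and linear speed of cover below 0.02 m/s); the robot touches nothing.
It fails at once if the fingers push on the unit or its tab with more than 20 N (contact force between the fingers and unit above 20 N).
It fails at once if the cover is forced against the unit with more than 25 N (contact force between cover and unit above 25 N).
It fails at once if the cover is dropped or thrown: it moves faster than 0.6 m/s while the fingers do not hold it (linear speed of cover above 0.6 m/s and contact force between the fingers and cover below 0.2 N).
It fails at once if a bystander is moved by more than 30 mm (distance of any of vial_box, jar, beaker, weight, wash_bottle, stir_block from where it was at the start of the episode above 0.03 m).
It also fails if it takes over 67 s, if anything falls off the work surface, if the arm or the gripper's body presses on something with over 40 N, if the wrist force passes 120 N, or if a joint passes its speed limit or range.

## Working session

There is one attempt and no reset: what is moved stays moved. The work goes in short steps, Python scripts to look and compute and a tool call to move; the robot and the scene stay as the last step left them, time stands still between calls to the robot, and variables do not carry over. Pictures are saved under pics/ and viewed, at most 10 in all, crops included, and the job is handed in when it is done.

Besides the shell and the picture viewer there is one more tool, called after "Emit:" as name(argument=value, ...), one argument or row to a line, values as JSON. move_arm: Moves the arm, as the interface text tells. Its arguments: {"type":"object","properties":{"motion":{"type":"array"},"gripper":{"type":"number"}},"required":["motion"]}

```bash
mkdir -p pics; ls
python3 - <<'E'
from workcell import bot
import cv2,numpy as np
o=bot.get_obs(); print({k:np.round(v,3) for k,v in o.items()})
for c in ("scene","top"):
    im=bot.camera(c); cv2.imwrite(f"pics/{c}0.png",im); m=bot.camera_model(c); print(c,np.round(m["K"],1).tolist(),np.round(m["world_from_camera"],3).tolist())
    for n in ("unit","tray","cover","tab_face","barb","lip","rib","cover_end","jar","beaker","weight","wash_bottle","stir_block","vial_box"):
        r=bot.cut_out(c,n)
        print(n,[(round(float(d["score"]),2),np.round(d["centre"]).tolist(),int(d["mask"].sum())) for d in r[:2]])
E
```

```text
pics
{'clock': np.float64(0.0), 'joint_pos': array([1.319, 0.241, 0.004, 1.335, 0.   , 1.571]), 'joint_vel': array([-0.   ,  0.   ,  0.   ,  0.002,  0.001, -0.001]), 'tau': array([ 0.0000e+00, -3.7232e+01,  2.5241e+01,  1.7000e-02,  0.0000e+00,
        0.0000e+00]), 'eef_pos': array([0.124, 0.484, 0.23 ]), 'tool_rot': array([ 0.126,  0.992, -0.001, -0.   ]), 'ft_force': array([ 0.238,  0.31 , -0.789]), 'ft_torque': array([-0.029, -0.028, -0.011]), 'grasp_force': np.float64(0.0), 'grip_width': np.float64(0.086)}
scene [[441.5, 0.0, 324.8], [0.0, 441.5, 194.2], [0.0, 0.0, 1.0]] [[-0.637, 0.448, -0.627, 1.314], [0.771, 0.367, -0.521, 0.618], [-0.004, -0.815, -0.579, 0.737], [0.0, 0.0, 0.0, 1.0]]
unit [(0.73, [239.0, 290.0], 640), (0.56, [170.0, 294.0], 1920)]
tray [(0.74, [218.0, 396.0], 3043)]
cover [(0.86, [158.0, 291.0], 447)]
tab_face [(0.78, [169.0, 298.0], 1844)]
barb [(0.77, [169.0, 296.0], 1875)]
lip [(0.57, [167.0, 300.0], 1855)]
rib [(0.98, [159.0, 288.0], 507)]
cover_end [(0.66, [160.0, 290.0], 478)]
jar [(0.84, [175.0, 360.0], 409)]
beaker [(0.72, [238.0, 288.0], 764)]
weigh
[... 364 characters left out ...]
05], [-0.02, -0.123, -0.992, 1.189], [0.0, 0.0, 0.0, 1.0]]
unit [(0.98, [250.0, 416.0], 2925), (0.5, [273.0, 262.0], 335)]
tray [(0.79, [246.0, 270.0], 4224), (0.43, [225.0, 482.0], 375)]
cover [(0.77, [234.0, 405.0], 1029), (0.66, [253.0, 412.0], 2645)]
tab_face [(0.82, [250.0, 412.0], 2884)]
barb [(0.68, [254.0, 412.0], 2807)]
lip [(0.79, [252.0, 413.0], 2860)]
rib [(0.71, [234.0, 404.0], 1097)]
cover_end [(0.66, [232.0, 404.0], 1047), (0.4, [253.0, 412.0], 2607)]
jar [(0.47, [207.0, 327.0], 141)]
beaker [(0.82, [144.0, 318.0], 373)]
weight [(0.72, [201.0, 326.0], 114)]
wash_bottle [(0.55, [219.0, 180.0], 802)]
stir_block [(0.58, [225.0, 483.0], 402)]
vial_box [(0.86, [273.0, 263.0], 406)]
```

Run:
```python
import cv2,numpy as np
t=cv2.imread("pics/top0.png")[110:330,140:520]; s=cv2.imread("pics/scene0.png")[110:280,200:520]
cv2.imwrite("pics/topc.png",cv2.resize(t,None,fx=2.1,fy=2.1,interpolation=cv2.INTER_CUBIC)); cv2.imwrite("pics/scenec.png",cv2.resize(s,None,fx=2.5,fy=2.5,interpolation=cv2.INTER_CUBIC))
```

```text
(no output)
```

View pics/topc.png

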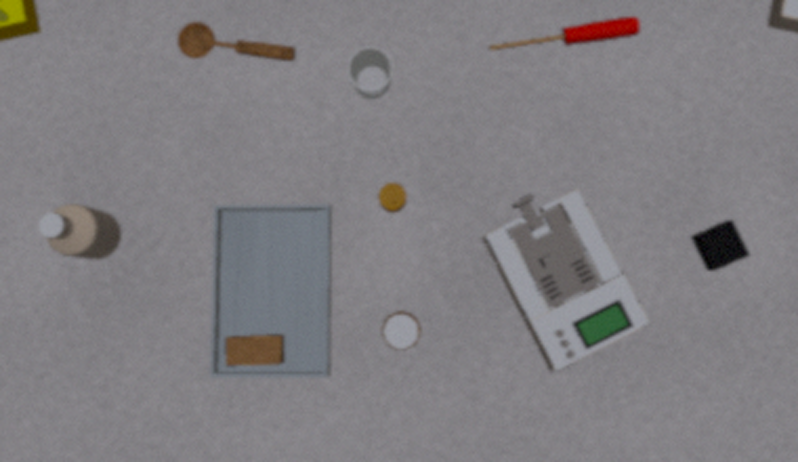

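View pics/scenec.png

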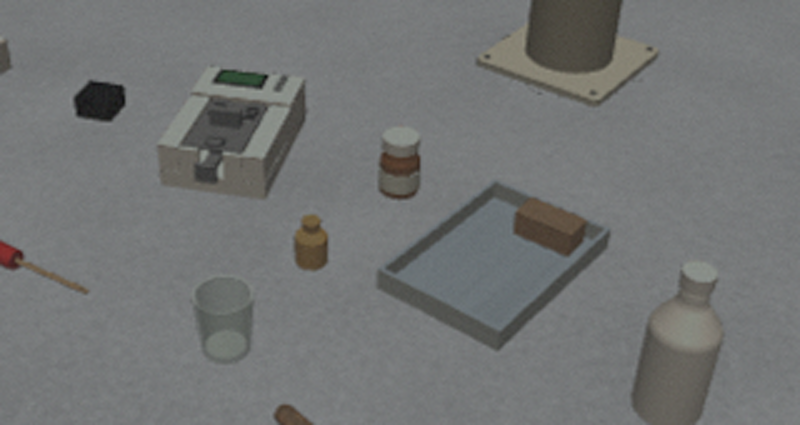

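The top view shows the tray at crop (215–330, 207–374), with the vial box at its lower (−x) end. The unit's corners are near (578,192), (648,322), (555,369) and (487,236), and the pad is near (525,203), so the tab end points up and left. The scene view agrees: the pad is near (208,165), and the jar and weight stand between the unit and the tray.

```bash
cat > h.py <<'E'
from workcell import bot
import cv2,numpy as np
from scipy.optimize import least_squares
def proj(c,P):
    m=bot.camera_model(c); T=np.linalg.inv(m["world_from_camera"]); p=np.asarray(P)@T[:3,:3].T+T[:3,3]; q=p@np.array(m["K"]).T; return q[:,:2]/q[:,2:]
def back(c,uv,z):
    m=bot.camera_model(c); T=np.array(m["world_from_camera"]); d=T[:3,:3]@np.linalg.solve(m["K"],[*uv,1]); return T[:3,3]+d*(z-T[2,3])/d[2]
def pose(s,L): 
    c,n=np.cos(s[2]),np.sin(s[2]); L=np.asarray(L); return np.c_[s[0]+c*L[:,0]-n*L[:,1],s[1]+n*L[:,0]+c*L[:,1],L[:,2]]
def tc(p): return np.array(p)/2.1+[140,110]
def sc(p): return np.array(p)/2.5+[200,110]
E
python3 - <<'E'
from h import *
a,b=.0935,.065
Lt=[[a,-b,.058],[-a,-b,.064],[-a,b,.064],[a,b,.058]]; It=tc([[578,192],[648,322],[555,369],[487,236]])
Ls=[[-a,-b,.064],[-a,b,.064],[a,-b,.058],[a,b,.058],[a,-b,0],[a,b,0]]; Is=sc([[212,68],[307,77],[162,147],[263,162],[163,183],[265,193]])
f=lambda s:np.r_[(proj("top",pose(s,Lt))-It).ravel(),(proj("scene",pose(s,Ls))-Is).ravel()]
r=least_squares(f,[.36,-.2,.48],loss="soft_l1"); U=r.x; print("unit",U.round(4),np.degrees(U[2]),r.fun.round(1))
Lr=[[.11,.075,.026],[.11,-.075,.026],[-.11,-.075,.026],[-.11,.075,.026]]; Ir=tc([[217,207],[330,207],[329,374],[214,374]])
Lq=[[.11,.075,.026],[.11,-.075,.026],[-.11,-.075,.026],[-.11,.075,.026]]; Iq=sc([[498,335],[380,272],[497,183],[609,234]])
g=lambda s:np.r_[(proj("top",pose(s,Lr))-Ir).ravel(),(proj("scene",pose(s,Lq))-Iq).ravel()]
r=least_squares(g,[.36,.15,0.],loss="soft_l1"); print("tray",r.x.round(4),r.fun.round(1))
for p in ([513,200],[537,195],[525,203]):
    w=back("top",tc(p),.051); d=w[:2]-U[:2]; c,s=np.cos(U[2]),np.sin(U[2]); print("pad in unit",(c*d[0]+s*d[1]).round(4),(-s*d[0]+c*d[1]).round(4))
for n,p in (("jar",[401,330]),("weight",[392,197]),("beaker",[372,70])): print(n,back("top",tc(p),.065).round(3))
print("tool targets pre", pose(U,[[.15,0,.04],[.03,0,.1]]).round(3))
t=bot.camera("top")[180:270,350:460]; cv2.imwrite("pics/u1.png",cv2.resize(t,None,fx=7,fy=6.6,interpolation=cv2.INTER_CUBIC))
E
```

```text
unit [ 0.4752 -0.1996  0.4335] 24.83543455414722 [-0.6 -1.3  0.3  1.1 -0.4  1.2 -1.2 -0.6 -0.9 -1.6 -0.1 -0.4 -1.8 -2.1
  0.5 -2.1 -0.6  0.1  0.3  2.2]
tray [ 0.4735  0.1729 -0.024 ] [-1.2 -2.  -0.2 -2.1 -0.6  0.5 -1.9  0.3  0.1 -1.8 -1.7 -1.8 -1.4 -2.
  0.4 -2.5]
pad in unit 0.1172 0.0119
pad in unit 0.1094 -0.0181
pad in unit 0.1071 0.0001
jar [0.417 0.006 0.065]
weight [0.582 0.013 0.065]
beaker [0.746 0.035 0.065]
tool targets pre [[ 0.611 -0.137  0.04 ]
 [ 0.502 -0.187  0.1  ]]
```

View pics/u1.png

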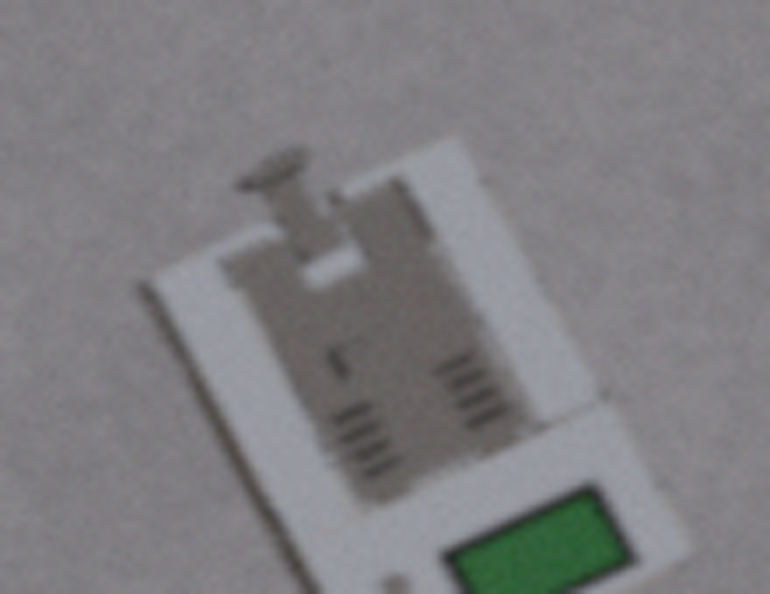

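The close crop puts the unit's front corners at (458,135) and (153,280), its right deck corner at (692,545), and the deck edge at (605,400). The pad's far top edge runs (238,183)–(305,150). I'll refine the pose with these.

Run:
```python
from h import *
a,b=.0935,.065
cv=lambda p:(np.array(p)+.5)/[7,6.6]+[349.5,179.5]
L=[[a,-b,.058],[a,b,.058],[-a,-b,.064],[-.0265,-b,.064],[-.0265,-.037,.064],[-.0265,.037,.064]]
I=cv([[458,135],[153,280],[692,545],[605,400],[535,425],[372,503]])
f=lambda s:(proj("top",pose(s,L))-I).ravel()
r=least_squares(f,[.47,-.2,.45],loss="soft_l1"); U=r.x; print("unit",U.round(4),np.degrees(U[2]),r.fun.round(1))
c,s=np.cos(U[2]),np.sin(U[2])
for p in ([238,183],[305,150]):
    w=back("top",cv(p),.051); d=w[:2]-U[:2]; print("pad in unit",(c*d[0]+s*d[1]).round(4),(-s*d[0]+c*d[1]).round(4))
T=pose(U,[[.165,0,.04]])[0]; o=bot.get_obs(); from scipy.spatial.transform import Rotation as R
M=R.from_quat(o["tool_rot"]).as_matrix(); print(T,o["eef_pos"],"shift cm",(M.T@(T-o["eef_pos"])*100).round(2)); 
ya=np.degrees(np.arctan2(M[1,1],M[0,1])); print("tool y ang",ya,"need",np.degrees(U[2])+90)
```

```text
unit [ 0.4782 -0.2     0.4411] 25.271135012821503 [-0.6 -1.1 -0.8 -1.   0.6  0.8  0.6 -0.6  1.1  0.5 -1.   1.5]
pad in unit 0.1106 0.0169
pad in unit 0.1111 -0.012
[ 0.62738073 -0.1295346   0.04      ] [0.12457358 0.48423602 0.23131591] shift cm [-63.99 -46.91  19.13]
tool y ang 75.57292755243975 need 115.2711350128215
```

Emit:
move_arm(
  motion=[
    {"x": -64, "y": -47, "yaw": -39.7},
    {"x": -64, "y": -47, "yaw": -39.7},
    {"x": -64, "y": -47, "yaw": -39.7},
    {"x": -64, "y": -47, "yaw": -39.7},
    {"x": -64, "y": -47, "yaw": -39.7},
    {"x": -64, "y": -47, "yaw": -39.7},
    {"x": -64, "y": -47, "yaw": -39.7},
    {"x": -64, "y": -47, "yaw": -39.7},
    {"x": -64, "y": -47, "yaw": -39.7},
    {"x": -64, "y": -47, "yaw": -39.7},
    {"x": -64, "y": -47, "yaw": -39.7},
    {"x": -64, "y": -47, "yaw": -39.7},
    {"x": -64, "y": -47, "yaw": -39.7},
    {"x": -64, "y": -47, "yaw": -39.7},
    {"x": -64, "y": -47, "yaw": -39.7},
    {"x": -64, "y": -47, "yaw": -39.7},
  ],
  gripper=-1,
)

```text
invalid input at $.motion[0]: expected keys x, y, z, yaw
```

Emit:
move_arm(
  motion=[
    {"x": -64, "y": -47, "z": 0, "yaw": -39.7},
    {"x": -64, "y": -47, "z": 0, "yaw": -39.7},
    {"x": -64, "y": -47, "z": 0, "yaw": -39.7},
    {"x": -64, "y": -47, "z": 0, "yaw": -39.7},
    {"x": -64, "y": -47, "z": 0, "yaw": -39.7},
    {"x": -64, "y": -47, "z": 0, "yaw": -39.7},
    {"x": -64, "y": -47, "z": 0, "yaw": -39.7},
    {"x": -64, "y": -47, "z": 0, "yaw": -39.7},
    {"x": -64, "y": -47, "z": 0, "yaw": -39.7},
    {"x": -64, "y": -47, "z": 0, "yaw": -39.7},
    {"x": -64, "y": -47, "z": 0, "yaw": -39.7},
    {"x": -64, "y": -47, "z": 0, "yaw": -39.7},
    {"x": -64, "y": -47, "z": 0, "yaw": -39.7},
    {"x": -64, "y": -47, "z": 0, "yaw": -39.7},
    {"x": -64, "y": -47, "z": 0, "yaw": -39.7},
    {"x": -64, "y": -47, "z": 0, "yaw": -39.7},
  ],
  gripper=-1,
)

```text
clock: 3.55
eef_pos: [0.6266, -0.1291, 0.2317]
tool_rot: [-0.219, 0.976, 0.0, -0.0]
ft_force: [0.5, 0.7, -0.4]
grip_width: -0.0004
grasp_force: 0.0
```

Emit:
move_arm(
  motion=[
    {"x": 0, "y": 0.2, "z": 6, "yaw": 0},
    {"x": 0, "y": 0.2, "z": 12, "yaw": 0},
    {"x": 0, "y": 0.2, "z": 17, "yaw": 0},
    {"x": 0, "y": 0.2, "z": 19.5, "yaw": 0},
    {"x": 1.5, "y": 0.2, "z": 19.8, "yaw": 0},
    {"x": 2.5, "y": 0.2, "z": 19.8, "yaw": 0},
    {"x": 2.5, "y": 0.2, "z": 19.8, "yaw": 0},
    {"x": 2.5, "y": 0.2, "z": 19.8, "yaw": 0},
  ],
)

```text
clock: 4.55
eef_pos: [0.6048, -0.139, 0.0347]
tool_rot: [-0.219, 0.976, -0.0, 0.001]
ft_force: [0.1, -0.1, -0.1]
grip_width: 0.0004
grasp_force: 0.0
```

Run:
```python
from h import *
a=bot.camera("scene")[110:210,240:360]; b=bot.camera("top")[170:270,340:460]
z=lambda i:cv2.resize(i,(400,340),interpolation=cv2.INTER_CUBIC)
cv2.imwrite("pics/p2.png",np.hstack([z(a),z(b)]))
```

```text
(no output)
```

View pics/p2.png

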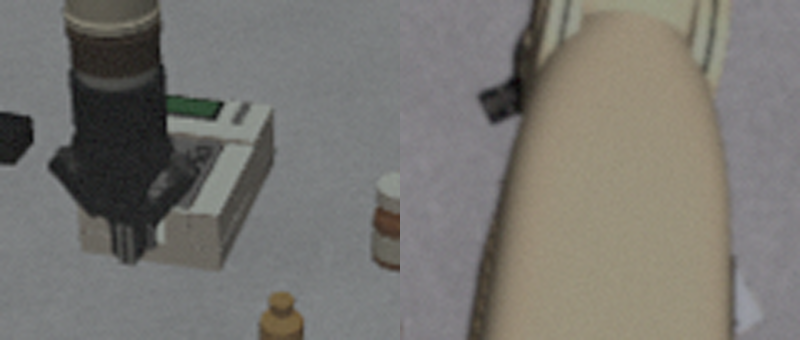

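The scene view shows the shut fingers at (130,240), in front of the pad. The arm hides the unit in the top view, so I'll feel for the touch.

Emit:
move_arm(
  motion=[
    {"x": 0.2, "y": 0, "z": 0, "yaw": 0},
    {"x": 0.4, "y": 0, "z": 0, "yaw": 0},
    {"x": 0.6, "y": 0, "z": 0, "yaw": 0},
    {"x": 0.8, "y": 0, "z": 0, "yaw": 0},
    {"x": 0.8, "y": 0, "z": 0, "yaw": 0},
  ],
)

```text
clock: 5.28
eef_pos: [0.5964, -0.1428, 0.0333]
tool_rot: [-0.219, 0.976, 0.0, -0.0]
ft_force: [0.3, -0.4, -0.2]
grip_width: -0.0
grasp_force: 0.0
```

Emit:
move_arm(
  motion=[
    {"x": 0.1, "y": 0, "z": 0, "yaw": 0},
    {"x": 0.2, "y": 0, "z": 0, "yaw": 0},
    {"x": 0.3, "y": 0, "z": 0, "yaw": 0},
    {"x": 0.3, "y": 0, "z": 0, "yaw": 0},
  ],
)

```text
clock: 5.78
eef_pos: [0.5938, -0.144, 0.0333]
tool_rot: [-0.219, 0.976, 0.0, -0.0]
ft_force: [0.1, 0.7, -0.9]
grip_width: 0.0002
grasp_force: 0.0
```

Emit:
move_arm(
  motion=[
    {"x": 0.1, "y": 0, "z": 0, "yaw": 0},
    {"x": 0.2, "y": 0, "z": 0, "yaw": 0},
    {"x": 0.3, "y": 0, "z": 0, "yaw": 0},
    {"x": 0.3, "y": 0, "z": 0, "yaw": 0},
  ],
)

```text
clock: 6.28
eef_pos: [0.5911, -0.1453, 0.0334]
tool_rot: [-0.219, 0.976, 0.0, 0.0]
ft_force: [-0.5, 0.4, -0.3]
grip_width: -0.0003
grasp_force: 0.0
```

Emit:
move_arm(
  motion=[
    {"x": 0.1, "y": 0, "z": 0, "yaw": 0},
    {"x": 0.2, "y": 0, "z": 0, "yaw": 0},
    {"x": 0.3, "y": 0, "z": 0, "yaw": 0},
    {"x": 0.3, "y": 0, "z": 0, "yaw": 0},
  ],
)

```text
clock: 6.78
eef_pos: [0.5891, -0.1462, 0.0335]
tool_rot: [-0.219, 0.976, 0.0, 0.001]
ft_force: [2.6, 1.0, -0.5]
grip_width: 0.0001
grasp_force: 1.6
```

Emit:
move_arm(
  motion=[
    {"x": 0.1, "y": 0, "z": 0, "yaw": 0},
    {"x": 0.2, "y": 0, "z": 0, "yaw": 0},
    {"x": 0.3, "y": 0, "z": 0, "yaw": 0},
    {"x": 0.3, "y": 0, "z": 0, "yaw": 0},
  ],
)

```text
clock: 7.28
eef_pos: [0.587, -0.1473, 0.0336]
tool_rot: [-0.219, 0.976, 0.0, 0.001]
ft_force: [4.4, 2.8, -2.3]
grip_width: 0.0001
grasp_force: 3.0
```

Emit:
move_arm(
  motion=[
    {"x": 0.1, "y": 0, "z": 0, "yaw": 0},
    {"x": 0.2, "y": 0, "z": 0, "yaw": 0},
    {"x": 0.2, "y": 0, "z": 0, "yaw": 0},
    {"x": 0.2, "y": 0, "z": 0, "yaw": 0},
  ],
)

```text
clock: 7.78
eef_pos: [0.5858, -0.1478, 0.0336]
tool_rot: [-0.219, 0.976, 0.0, 0.002]
ft_force: [6.5, 3.5, -2.6]
grip_width: 0.0001
grasp_force: 3.8
```

Run:
```python
from h import *
for i in range(3):
    bot.camera("scene"); o=bot.get_obs(); print(o["eef_pos"].round(4),o["ft_force"].round(1))
```

```text
[ 0.5859 -0.1478  0.0336] [ 7.9  3.4 -3.7]
[ 0.5858 -0.1478  0.0336] [ 6.6  4.2 -2.8]
[ 0.5858 -0.1478  0.0336] [ 6.5  3.2 -3.1]
```

Emit:
move_arm(
  motion=[
    {"x": 0.05, "y": 0, "z": 0, "yaw": 0},
    {"x": 0.1, "y": 0, "z": 0, "yaw": 0},
    {"x": 0.1, "y": 0, "z": 0, "yaw": 0},
    {"x": 0.1, "y": 0, "z": 0, "yaw": 0},
  ],
)

```text
clock: 8.43
eef_pos: [0.5853, -0.1481, 0.0337]
tool_rot: [-0.219, 0.976, 0.0, 0.002]
ft_force: [7.0, 4.1, -2.5]
grip_width: 0.0001
grasp_force: 4.3
```

Run:
```python
from h import *
for i in range(2):
    a=bot.camera("scene"); o=bot.get_obs(); print(o["eef_pos"].round(4),o["ft_force"].round(1))
cv2.imwrite("pics/p3.png",cv2.resize(a[110:210,240:360],(720,600),interpolation=cv2.INTER_CUBIC))
```

```text
[ 0.5853 -0.1481  0.0337] [ 7.   4.5 -3.8]
[ 0.5853 -0.1481  0.0337] [ 7.4  5.3 -3.4]
```

View pics/p3.png

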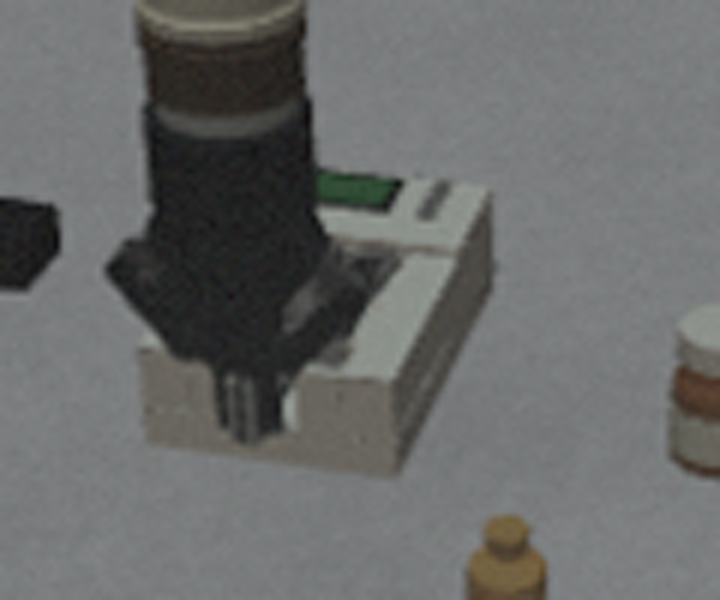

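The fingers stay on the pad (crop 245,410). It isn't clear from this view whether the cover has sprung, so I'll press a little further; at about 8.5 N that's safe.

Emit:
move_arm(
  motion=[
    {"x": 0.05, "y": 0, "z": 0, "yaw": 0},
    {"x": 0.1, "y": 0, "z": 0, "yaw": 0},
    {"x": 0.1, "y": 0, "z": 0, "yaw": 0},
    {"x": 0.1, "y": 0, "z": 0, "yaw": 0},
  ],
)

```text
clock: 9.02
eef_pos: [0.5848, -0.1483, 0.0338]
tool_rot: [-0.219, 0.976, 0.0, 0.003]
ft_force: [8.1, 3.6, -2.5]
grip_width: -0.0002
grasp_force: 4.7
```

Run:
```python
from h import *
for i in range(2):
    a=bot.camera("scene"); o=bot.get_obs(); print(o["eef_pos"].round(4),o["ft_force"].round(1))
cv2.imwrite("pics/p4.png",cv2.resize(a[110:210,240:360],(720,600),interpolation=cv2.INTER_CUBIC))
d=cv2.absdiff(a,cv2.imread("pics/scene0.png")) 
p=cv2.cvtColor(cv2.absdiff(cv2.imread("pics/p4.png"),cv2.imread("pics/p3.png")),6); print(p.mean(),p[240:380,300:420].mean(),p[:200,400:].mean())
```

```text
[ 0.5848 -0.1483  0.0338] [ 7.3  4.3 -4.3]
[ 0.5848 -0.1483  0.0337] [ 7.7  5.1 -3.2]
1.8115162037037038 1.9791666666666667 1.4451875
```

Emit:
move_arm(
  motion=[
    {"x": 0.05, "y": 0, "z": 0, "yaw": 0},
    {"x": 0.1, "y": 0, "z": 0, "yaw": 0},
    {"x": 0.1, "y": 0, "z": 0, "yaw": 0},
    {"x": 0.1, "y": 0, "z": 0, "yaw": 0},
  ],
)

```text
clock: 9.62
eef_pos: [0.5842, -0.1486, 0.0338]
tool_rot: [-0.22, 0.976, 0.001, 0.003]
ft_force: [8.9, 5.9, -4.2]
grip_width: -0.0001
grasp_force: 5.1
```

Emit:
move_arm(
  motion=[
    {"x": -0.2, "y": 0, "z": 0, "yaw": 0},
    {"x": -0.8, "y": 0, "z": 0, "yaw": 0},
    {"x": -2, "y": 0, "z": 0, "yaw": 0},
    {"x": -4, "y": 0, "z": 0, "yaw": 0},
    {"x": -6, "y": 0, "z": -3, "yaw": 0},
    {"x": -6, "y": 0, "z": -9, "yaw": 0},
    {"x": -6, "y": 0, "z": -14, "yaw": 0},
    {"x": -6, "y": 0, "z": -17, "yaw": 0},
    {"x": -6, "y": 0, "z": -17, "yaw": 0},
  ],
  gripper=1,
)

```text
clock: 10.75
eef_pos: [0.637, -0.1249, 0.2067]
tool_rot: [-0.219, 0.976, -0.002, 0.002]
ft_force: [0.2, 0.3, 0.3]
grip_width: 0.0854
grasp_force: 0.0
```

Run:
```python
from h import *
a=bot.camera("scene"); b=cv2.imread("pics/scene0.png")
z=lambda i:cv2.resize(i[120:200,250:340],(395,351),interpolation=cv2.INTER_CUBIC)
cv2.imwrite("pics/p5.png",np.hstack([z(b),z(a)]))
cv2.imwrite("pics/full5.png",a)
```

```text
(no output)
```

View pics/p5.png

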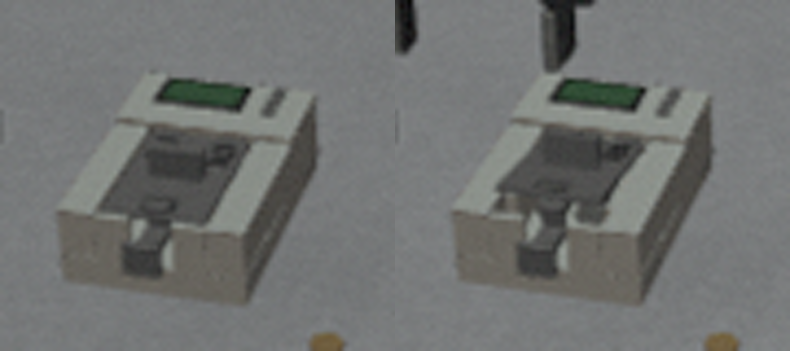

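The cover has sprung up: its tab end is raised at (500–645, 190), and the rib is at (545–605, 135–167). Next I'll locate the rib from both scene crops.

Run:
```python
from h import *
U=np.array([.4782,-.2,.4411])
def cov(L,t):
    L=np.asarray(L); th=t; px,pz=-.055,.004 # pivot in cover frame
    X=L[:,0]-px; Z=L[:,2]-pz; x=px+X*np.cos(th)-Z*np.sin(th); z=pz+X*np.sin(th)+Z*np.cos(th)
    return np.c_[x+.03,L[:,1],z+.052+ (0.0015 if t else 0)]
F=[[.006,-.019,.026],[.006,.019,.026],[.006,.019,.004],[.006,-.019,.004]]
for nm,t,off,I in (("flat",0,0,[[147,148],[205,157],[205,180],[147,172]]),("up",.17,395,[[545,135],[602,140],[602,167],[545,160]])):
    I=(np.array(I,float)+.5-[off,0])/[395/90,351/80]+[249.5,119.5]
    f=lambda s:(proj("scene",pose([s[0],s[1],U[2]],cov(F,t)))-I).ravel()
    r=least_squares(f,U[:2]); d=r.x-U[:2]; c,s=np.cos(U[2]),np.sin(U[2]); print(nm,r.x.round(4),"dunit",(c*d[0]+s*d[1]).round(4),(-s*d[0]+c*d[1]).round(4),r.fun.round(1))
bot.cut_out("scene","rib")
for k in bot.cut_out("scene","rib")[:1]: print(k["score"],k["centre"], proj("scene",pose(U,cov([[0,0,.02]],.17))))
from scipy.spatial.transform import Rotation as R
o=bot.get_obs(); M=R.from_quat(o["tool_rot"]).as_matrix(); T=pose(U,[[.0275,0,.1]])[0]
print((M.T@(T-o["eef_pos"])*100).round(2), cov([[0,0,.004],[0,0,.015],[0,0,.026]],.17).round(4), bot.get_obs()["clock"])
```

```text
flat [ 0.4761 -0.2014] dunit -0.0025 -0.0004 [ 0.3 -0.3 -0.7 -0.8 -0.4  0.4  0.7  0.6]
up [ 0.4783 -0.1974] dunit 0.0012 0.0023 [ 0.4 -0.7 -0.3 -0.3 -0.4  0.5  0.4  0.5]
0.85 [156.7, 290.2] [[290.29123661 151.37736501]]
[14.57 -0.19 10.19] [[0.0292 0.     0.0668]
 [0.0273 0.     0.0776]
 [0.0255 0.     0.0885]] 10.9
```

Emit:
move_arm(
  motion=[
    {"x": 5, "y": -0.1, "z": 0, "yaw": 0},
    {"x": 10, "y": -0.1, "z": 0, "yaw": 0},
    {"x": 14.5, "y": -0.1, "z": 0, "yaw": 0},
    {"x": 14.5, "y": -0.1, "z": 3, "yaw": 0},
    {"x": 14.5, "y": -0.1, "z": 7, "yaw": 0},
    {"x": 14.5, "y": -0.1, "z": 10, "yaw": 0},
    {"x": 14.5, "y": -0.1, "z": 11, "yaw": 0},
    {"x": 14.5, "y": -0.1, "z": 11, "yaw": 0},
  ],
  gripper=0.35,
)

```text
clock: 11.9
eef_pos: [0.5038, -0.1868, 0.0921]
tool_rot: [-0.219, 0.976, 0.001, -0.001]
ft_force: [0.1, 0.0, 1.0]
grip_width: 0.0573
grasp_force: 0.0
```

Run:
```python
from h import *
a=bot.camera("scene"); 
cv2.imwrite("pics/p6.png",cv2.resize(a[100:200,240:360],(720,600),interpolation=cv2.INTER_CUBIC))
```

```text
(no output)
```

View pics/p6.png

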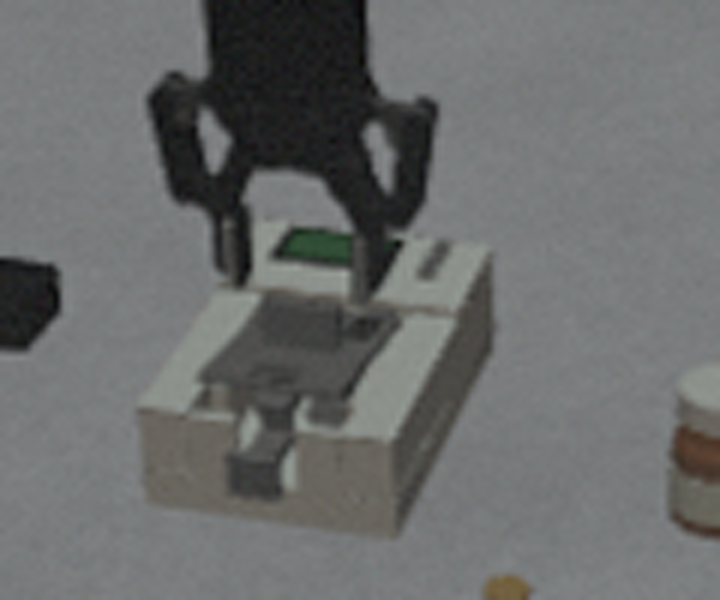

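The fingers at (235,270) and (365,295) straddle the rib at (262–343, 310–340), and they look centred.

Emit:
move_arm(
  motion=[
    {"x": 0, "y": 0, "z": 1, "yaw": 0},
    {"x": 0, "y": 0, "z": 1.6, "yaw": 0},
    {"x": 0, "y": 0, "z": 2.1, "yaw": 0},
    {"x": 0, "y": 0, "z": 2.3, "yaw": 0},
    {"x": 0, "y": 0, "z": 2.3, "yaw": 0},
  ],
)

```text
clock: 12.58
eef_pos: [0.5047, -0.1871, 0.0702]
tool_rot: [-0.219, 0.976, 0.0, -0.0]
ft_force: [-0.0, -0.2, -0.4]
grip_width: 0.0575
grasp_force: 0.0
```

Emit:
move_arm(
  motion=[
    {"x": 0, "y": 0, "z": 0.2, "yaw": 0},
    {"x": 0, "y": 0, "z": 0.4, "yaw": 0},
    {"x": 0, "y": 0, "z": 0.4, "yaw": 0},
  ],
)

```text
clock: 12.95
eef_pos: [0.5046, -0.1871, 0.0661]
tool_rot: [-0.219, 0.976, 0.0, -0.0]
ft_force: [-0.6, 0.3, -0.1]
grip_width: 0.0576
grasp_force: 0.0
```

Emit:
move_arm(
  motion=[
    {"x": 0, "y": 0, "z": 0, "yaw": 0},
    {"x": 0, "y": 0, "z": 0, "yaw": 0},
    {"x": 0, "y": 0, "z": 0, "yaw": 0},
    {"x": 0, "y": 0, "z": 0, "yaw": 0},
    {"x": 0, "y": 0, "z": 0, "yaw": 0},
    {"x": 0, "y": 0, "z": 0, "yaw": 0},
  ],
  gripper=-0.15,
)

```text
clock: 13.7
eef_pos: [0.5048, -0.1872, 0.0664]
tool_rot: [-0.219, 0.976, -0.0, 0.0]
ft_force: [0.1, 0.0, 2.2]
grip_width: 0.0366
grasp_force: 38.4
```

Emit:
move_arm(
  motion=[
    {"x": 0, "y": 0, "z": 0, "yaw": 0},
    {"x": 0, "y": 0, "z": 0, "yaw": 0},
    {"x": -0.1, "y": 0, "z": 0, "yaw": 0},
    {"x": -0.2, "y": 0, "z": 0, "yaw": 0},
    {"x": -0.3, "y": 0, "z": 0, "yaw": 0},
    {"x": -0.3, "y": 0, "z": 0, "yaw": 0},
  ],
  gripper=-1,
)

```text
clock: 14.45
eef_pos: [0.5072, -0.1859, 0.0663]
tool_rot: [-0.219, 0.976, -0.0, -0.0]
ft_force: [-3.0, -1.8, 4.1]
grip_width: 0.0366
grasp_force: 59.8
```

Emit:
move_arm(
  motion=[
    {"x": -0.1, "y": 0, "z": 0, "yaw": 0},
    {"x": -0.2, "y": 0, "z": -0.05, "yaw": 0},
    {"x": -0.3, "y": 0, "z": -0.05, "yaw": 0},
    {"x": -0.4, "y": 0, "z": -0.05, "yaw": 0},
    {"x": -0.4, "y": 0, "z": -0.05, "yaw": 0},
  ],
)

```text
clock: 15.08
eef_pos: [0.5113, -0.1841, 0.0668]
tool_rot: [-0.219, 0.976, -0.0, 0.0]
ft_force: [-3.3, -1.0, 3.5]
grip_width: 0.0366
grasp_force: 59.8
```

Drawn about 7 mm so far, and the forces are low. I'll keep going.

Emit:
move_arm(
  motion=[
    {"x": -0.1, "y": 0, "z": 0, "yaw": 0},
    {"x": -0.2, "y": 0, "z": -0.05, "yaw": 0},
    {"x": -0.3, "y": 0, "z": -0.05, "yaw": 0},
    {"x": -0.4, "y": 0, "z": -0.1, "yaw": 0},
    {"x": -0.5, "y": 0, "z": -0.1, "yaw": 0},
    {"x": -0.5, "y": 0, "z": -0.1, "yaw": 0},
  ],
)

```text
clock: 15.82
eef_pos: [0.5161, -0.1818, 0.0679]
tool_rot: [-0.219, 0.976, 0.0, 0.0]
ft_force: [-1.5, -0.2, 3.0]
grip_width: 0.0363
grasp_force: 59.8
```

Emit:
move_arm(
  motion=[
    {"x": -0.1, "y": 0, "z": 0, "yaw": 0},
    {"x": -0.2, "y": 0, "z": -0.05, "yaw": 0},
    {"x": -0.3, "y": 0, "z": -0.1, "yaw": 0},
    {"x": -0.4, "y": 0, "z": -0.1, "yaw": 0},
    {"x": -0.5, "y": 0, "z": -0.1, "yaw": 0},
    {"x": -0.6, "y": 0, "z": -0.1, "yaw": 0},
    {"x": -0.6, "y": 0, "z": -0.1, "yaw": 0},
  ],
)

```text
clock: 16.7
eef_pos: [0.5212, -0.1793, 0.0688]
tool_rot: [-0.219, 0.976, 0.0, 0.0]
ft_force: [-0.7, -0.5, 0.2]
grip_width: 0.0363
grasp_force: 59.8
```

Emit:
move_arm(
  motion=[
    {"x": -0.1, "y": 0, "z": -0.2, "yaw": 0},
    {"x": -0.2, "y": 0, "z": -0.4, "yaw": 0},
    {"x": -0.2, "y": 0, "z": -0.6, "yaw": 0},
    {"x": -0.2, "y": 0, "z": -0.6, "yaw": 0},
  ],
)

```text
clock: 17.2
eef_pos: [0.5231, -0.1786, 0.075]
tool_rot: [-0.219, 0.976, -0.0, 0.0]
ft_force: [-0.4, -0.2, -0.8]
grip_width: 0.0369
grasp_force: 60.0
```

Emit:
move_arm(
  motion=[
    {"x": 0, "y": 0, "z": -0.5, "yaw": 0},
    {"x": 0, "y": 0, "z": -1, "yaw": 0},
    {"x": 0, "y": 0, "z": -2, "yaw": 0},
    {"x": 0, "y": 0, "z": -4, "yaw": 0},
    {"x": 0, "y": 0, "z": -6, "yaw": 0},
    {"x": 0, "y": 0, "z": -8, "yaw": 0},
    {"x": 0, "y": 0, "z": -10, "yaw": 0},
    {"x": 0, "y": 0, "z": -12, "yaw": 0},
    {"x": 0, "y": 0, "z": -12, "yaw": 0},
  ],
)

```text
clock: 18.32
eef_pos: [0.5242, -0.179, 0.1972]
tool_rot: [-0.219, 0.976, -0.001, 0.002]
ft_force: [0.1, -0.6, -1.5]
grip_width: 0.0367
grasp_force: 60.0
```

Run:
```python
from h import *
a=bot.camera("scene"); 
cv2.imwrite("pics/p7.png",cv2.resize(a[60:200,240:440],(800,560),interpolation=cv2.INTER_CUBIC))
from scipy.spatial.transform import Rotation as R
o=bot.get_obs(); M=R.from_quat(o["tool_rot"]).as_matrix()
for tr in ([.4735,.1729,-.024],): 
    T=pose(tr,[[.034,0,.15]])[0]; print((M.T@(T-o["eef_pos"])*100).round(2),o["ft_force"].round(1),o["joint_pos"].round(2),np.degrees(np.arctan2(M[1,1],M[0,1])))
# tray from top, refit
c=[(np.array(p))/2.1+[140-.25,110-.25] for p in ([217,207],[330,207],[329,374],[214,374])]
w=np.array([back("top",p,.026)[:2] for p in c]); print(w.round(3),w.mean(0))
```

```text
[-13.53  32.41   4.55] [-0.  -0.9 -1.5] [-0.33  0.36  0.08  1.29 -0.   -0.77] 115.27390576659512
[[0.58  0.243]
 [0.577 0.095]
 [0.364 0.1  ]
 [0.367 0.246]] [0.47181071 0.17095592]
```

View pics/p7.png

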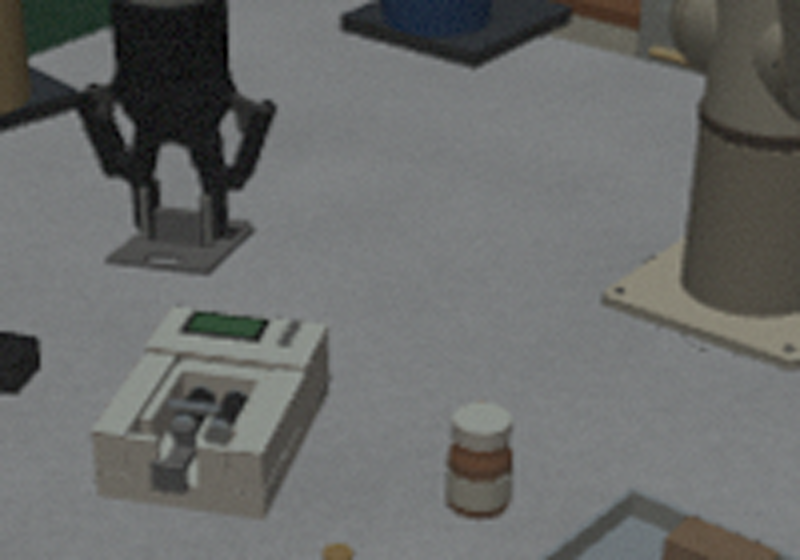

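The cover is held clear and tipped at (110–250, 215–270), and the bay is open. Now I'll carry it to the tray.

Emit:
move_arm(
  motion=[
    {"x": -1, "y": 2, "z": 0, "yaw": 2},
    {"x": -2, "y": 5, "z": 0, "yaw": 5},
    {"x": -3.5, "y": 9, "z": 0, "yaw": 8},
    {"x": -5, "y": 13, "z": 0, "yaw": 12},
    {"x": -7, "y": 17, "z": 0, "yaw": 16},
    {"x": -9, "y": 21, "z": 0, "yaw": 20},
    {"x": -11, "y": 25, "z": 0, "yaw": 23},
    {"x": -12, "y": 29, "z": 0, "yaw": 26.3},
    {"x": -13, "y": 31.3, "z": 0, "yaw": 26.3},
    {"x": -13.4, "y": 32.3, "z": 0, "yaw": 26.3},
    {"x": -13.4, "y": 32.3, "z": 0, "yaw": 26.3},
    {"x": -13.4, "y": 32.3, "z": 0, "yaw": 26.3},
  ],
)

```text
clock: 19.88
eef_pos: [0.5061, 0.1697, 0.1945]
tool_rot: [0.01, 1.0, -0.0, -0.0]
ft_force: [0.2, -0.9, -1.3]
grip_width: 0.0365
grasp_force: 60.1
```

Emit:
move_arm(
  motion=[
    {"x": 0, "y": 0, "z": 3, "yaw": 0},
    {"x": 0, "y": 0, "z": 6, "yaw": 0},
    {"x": 0, "y": 0, "z": 9, "yaw": 0},
    {"x": 0, "y": 0, "z": 11, "yaw": 0},
    {"x": 0, "y": 0, "z": 12.5, "yaw": 0},
    {"x": 0, "y": 0, "z": 12.5, "yaw": 0},
  ],
)

```text
clock: 20.62
eef_pos: [0.5054, 0.1697, 0.0688]
tool_rot: [0.01, 1.0, -0.0, -0.001]
ft_force: [-0.0, -0.1, -0.8]
grip_width: 0.0365
grasp_force: 60.1
```

Run:
```python
from h import *
a=bot.camera("scene"); b=bot.camera("top")
z=lambda i:cv2.resize(i,(400,330),interpolation=cv2.INTER_CUBIC)
cv2.imwrite("pics/p8.png",np.hstack([z(a[120:260,330:500]),z(b[170:310,210:380])]))
```

```text
(no output)
```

View pics/p8.png

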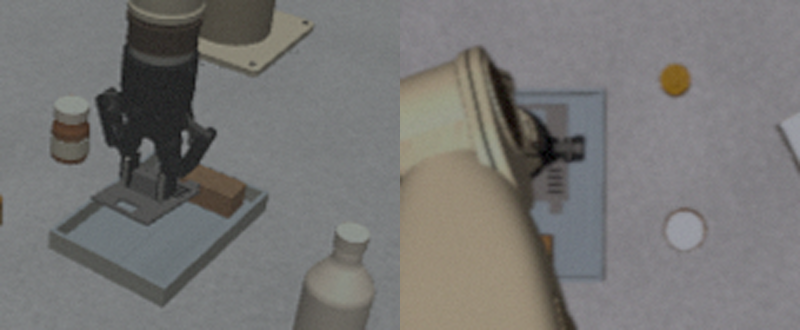

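The cover is over the free floor at (95–200, 160–220), and its tongues are clear of the vial box. I'll lower it gently.

Emit:
move_arm(
  motion=[
    {"x": 0, "y": 0, "z": 2, "yaw": 0},
    {"x": 0, "y": 0, "z": 3.5, "yaw": 0},
    {"x": 0, "y": 0, "z": 4.2, "yaw": 0},
    {"x": 0, "y": 0, "z": 4.5, "yaw": 0},
    {"x": 0, "y": 0, "z": 4.7, "yaw": 0},
    {"x": 0, "y": 0, "z": 4.7, "yaw": 0},
  ],
)

```text
clock: 21.48
eef_pos: [0.5064, 0.1708, 0.023]
tool_rot: [0.009, 1.0, 0.0, 0.0]
ft_force: [-0.1, -0.1, -0.1]
grip_width: 0.0369
grasp_force: 60.1
```

Emit:
move_arm(
  motion=[
    {"x": 0, "y": 0, "z": 0.1, "yaw": 0},
    {"x": 0, "y": 0, "z": 0.2, "yaw": 0},
    {"x": 0, "y": 0, "z": 0.3, "yaw": 0},
    {"x": 0, "y": 0, "z": 0.4, "yaw": 0},
    {"x": 0, "y": 0, "z": 0.4, "yaw": 0},
  ],
)

```text
clock: 22.1
eef_pos: [0.507, 0.1708, 0.0197]
tool_rot: [0.009, 1.0, 0.0, 0.001]
ft_force: [-0.7, -1.2, 5.0]
grip_width: 0.0364
grasp_force: 60.8
```

Emit:
move_arm(
  motion=[
    {"x": 0, "y": 0, "z": 0.1, "yaw": 0},
    {"x": 0, "y": 0, "z": 0.2, "yaw": 0},
    {"x": 0, "y": 0, "z": 0.3, "yaw": 0},
    {"x": 0, "y": 0, "z": 0.3, "yaw": 0},
  ],
)

```text
clock: 22.6
eef_pos: [0.5082, 0.1708, 0.0172]
tool_rot: [0.009, 1.0, 0.0, 0.002]
ft_force: [3.0, -0.7, 5.4]
grip_width: 0.0363
grasp_force: 61.1
```

It is rotating in the grip at about 5 N, so I'll continue.

Emit:
move_arm(
  motion=[
    {"x": 0, "y": 0, "z": 0.1, "yaw": 0},
    {"x": 0, "y": 0, "z": 0.2, "yaw": 0},
    {"x": 0, "y": 0, "z": 0.3, "yaw": 0},
    {"x": 0, "y": 0, "z": 0.4, "yaw": 0},
    {"x": 0, "y": 0, "z": 0.4, "yaw": 0},
  ],
)

```text
clock: 23.22
eef_pos: [0.5094, 0.1711, 0.0137]
tool_rot: [0.009, 1.0, 0.0, 0.003]
ft_force: [3.4, -1.9, 6.7]
grip_width: 0.0368
grasp_force: 61.6
```

Emit:
move_arm(
  motion=[
    {"x": 0, "y": 0, "z": 0.1, "yaw": 0},
    {"x": 0, "y": 0, "z": 0.2, "yaw": 0},
    {"x": 0, "y": 0, "z": 0.3, "yaw": 0},
    {"x": 0, "y": 0, "z": 0.3, "yaw": 0},
  ],
)

```text
clock: 23.72
eef_pos: [0.5098, 0.1713, 0.0109]
tool_rot: [0.009, 1.0, 0.001, 0.004]
ft_force: [3.4, -0.3, 5.7]
grip_width: 0.0366
grasp_force: 62.1
```

Emit:
move_arm(
  motion=[
    {"x": 0, "y": 0, "z": 0.1, "yaw": 0},
    {"x": 0, "y": 0, "z": 0.2, "yaw": 0},
    {"x": 0, "y": 0, "z": 0.2, "yaw": 0},
  ],
)

```text
clock: 24.1
eef_pos: [0.5099, 0.1714, 0.01]
tool_rot: [0.009, 1.0, 0.001, 0.004]
ft_force: [1.9, -1.4, 15.0]
grip_width: 0.0365
grasp_force: 63.1
```

It's flat on the floor: the force jumped to 15 N. I'll ease off and release.

Emit:
move_arm(
  motion=[
    {"x": 0, "y": 0, "z": -0.2, "yaw": 0},
    {"x": 0, "y": 0, "z": -0.2, "yaw": 0},
  ],
)

```text
clock: 24.35
eef_pos: [0.5081, 0.1712, 0.0101]
tool_rot: [0.009, 1.0, 0.001, 0.002]
ft_force: [3.2, 0.6, 6.6]
grip_width: 0.0362
grasp_force: 62.1
```

Emit:
move_arm(
  motion=[
    {"x": 0, "y": 0, "z": 0, "yaw": 0},
    {"x": 0, "y": 0, "z": 0, "yaw": 0},
    {"x": 0, "y": 0, "z": 0, "yaw": 0},
    {"x": 0, "y": 0, "z": 0, "yaw": 0},
    {"x": 0, "y": 0, "z": -0.5, "yaw": 0},
    {"x": 0, "y": 0, "z": -2, "yaw": 0},
    {"x": 0, "y": 0, "z": -5, "yaw": 0},
    {"x": 0, "y": 0, "z": -10, "yaw": 0},
    {"x": 0, "y": 0, "z": -15, "yaw": 0},
    {"x": 10, "y": 0, "z": -18, "yaw": 0},
    {"x": 15, "y": 0, "z": -18, "yaw": 0},
    {"x": 15, "y": 0, "z": -18, "yaw": 0},
    {"x": 15, "y": 0, "z": -18, "yaw": 0},
  ],
  gripper=0.3,
)

```text
clock: 25.98
eef_pos: [0.355, 0.1735, 0.1905]
tool_rot: [0.008, 1.0, 0.001, 0.001]
ft_force: [0.3, 0.5, -0.8]
grip_width: 0.0556
grasp_force: 0.0
```

Run:
```python
from h import *
a=bot.camera("scene"); b=bot.camera("top")
z=lambda i:cv2.resize(i,(400,330),interpolation=cv2.INTER_CUBIC)
cv2.imwrite("pics/p9.png",np.hstack([z(a[120:260,330:500]),z(b[170:310,210:380])]))
```

```text
(no output)
```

View pics/p9.png

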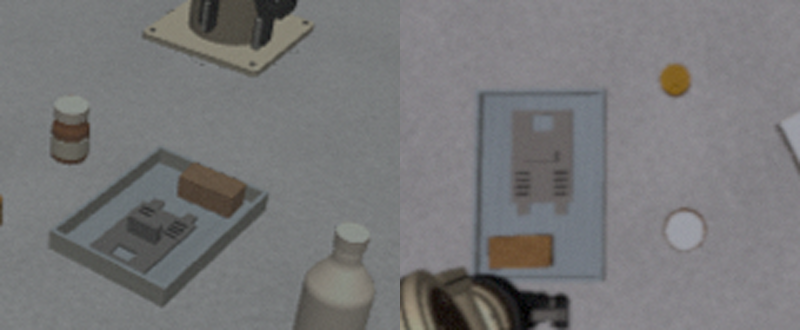

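The cover lies flat and rib up in the tray, at top-view crop (513–573, 110–215), clear of the vial box. The gripper is well away from it.

```bash
python3 -c "
from workcell import bot
print(bot.job_done())"
```

```text
the job is handed in; nothing more can be done
None
```

The battery cover is off and lies flat, rib up, on the tray floor, released and clear of the vial box; the job was handed in at about 26 s, and the hand-in gave no verdict.

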